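Set out the display board on the hall desk

TASK

Set out the dark wooden display board on the desk: stand the terracotta vase in the centre of the round cork mat, put the orange box in the centre of the blue mat with its long side along the mat's long side, put the black box centred on top of the orange box with its sides parallel, and stand the white plant pot on the board in line with them and exactly halfway between the two mats. Put each thing down gently, upright, and do not drop the vase or the pot or tip them over. Leave the mug and the stapler where they are.

Things in the scene. Friction and masses are not known exactly. Their poses are not given: they have to be found in the camera images.
- vase: Terracotta vase, upright, 125 tall, round: foot 48 across, belly 66 across at 30 to 45 up, then narrowing to a straight round neck 30 across from 84 to 117 up, with a lip 40 across on top (121 to 125). Take it by the neck. Origin at the centre of its underside, z up along its axis. (Lengths in mm.)
- orange_box: Orange lidded storage box (the lid does not come off), a closed rigid block: 96 along its x, 62 along its y, 46 high, flat on top. Origin at the centre of its underside, z up. (Lengths in mm.)
- black_box: Smaller black lidded storage box, a closed rigid block: 76 along its x, 50 along its y, 36 high. Origin at the centre of its underside, z up. (Lengths in mm.)
- pot: White cylindrical plant pot, 60 across and 60 high, with a low green succulent that stands up to 12 above the rim and stays inside the pot's outline. Origin at the centre of its underside, z up. (Lengths in mm.)
- board: Long dark wooden display board lying on the desk, fixed: 140 along its x, 420 along its y, 10 thick. Origin at the centre of its underside, z up; its top is at z = 10. One mat is fixed near each of its ends, each centred 150 from the board's centre along the board's length; which mat is at which end varies. The bare wood between the mats is where the pot goes. (Lengths in mm.)
- cork_mat: Round cork mat, fixed on the board near one end: 92 across, 3 thick. Origin at the centre of its underside (on the board's top, 10 above the desk). (Lengths in mm.)
- blue_mat: Rectangular blue felt mat, fixed on the board near the other end: 118 along its x, 84 along its y (its axes are parallel to the board's), 3 thick. Origin at the centre of its underside (on the board's top, 10 above the desk). (Lengths in mm.)
- mug: Blue mug, to be left where it stands: 72 across, 85 high, handle on its +y side reaching to about 70 from its axis. Origin at the centre of its underside. (Lengths in mm.)
- stapler: Red stapler on a dark base, to be left where it lies: 115 along its x, 34 wide, about 48 high. Origin at the centre of its underside. (Lengths in mm.)
Not all that is in view belongs to the job. There is more than one size of the vase; the one meant has the size given above. Several things have the shape of the orange_box; the one meant has the colours described above.

How it is judged (in metres and radians):
At the end, for the whole second after the job is handed in: Centred within: vase on cork mat 13 mm; orange box on blue mat 13 mm; black box on orange box 12 mm; pot on the board 15 mm from its centre, halfway between the mats. Both boxes within 0.2 rad of parallel (either way round) to what they lie on. All four upright and at rest (horizontal distance between vase and cork_mat below 0.013 m and z of vase in the frame of cork_mat between -0.002 and 0.008 m and horizontal distance between orange_box and blue_mat below 0.013 m and z of orange_box in the frame of blue_mat between -0.002 and 0.008 m and angle between the x axis of orange_box and the x axis of blue_mat, either way round below 0.2 rad and horizontal distance between black_box and orange_box below 0.012 m and z of black_box in the frame of orange_box between 0.041 and 0.051 m and angle between the x axis of black_box and the x axis of orange_box, either way round below 0.2 rad and horizontal distance between pot and board below 0.015 m and z of pot in the frame of board between 0.005 and 0.015 m and angle between each of vase, orange_box, black_box, pot's own z axis and vertical below 0.1 rad and linear speed of each of vase, orange_box, black_box, pot below 0.02 m/s and angular speed of each of vase, orange_box, black_box, pot below 0.15 rad/s); the robot touches nothing.
It fails at once if the mug or the stapler is moved more than 25 mm from its place (distance of any of mug, stapler from where it was at the start of the episode above 0.025 m).
It fails at once if the vase or the plant pot is dropped (falls free faster than 0.5 m/s) ((contact force between vase and anything else below 0.05 N and linear speed of vase above 0.5 m/s) or (contact force between pot and anything else below 0.05 N and linear speed of pot above 0.5 m/s)).
It fails at once if the vase or the plant pot is tipped over (angle between any of vase, pot's own z axis and vertical above 0.9 rad).
It also fails if it takes over 120 s, if anything falls off the work surface, if the arm or the gripper's body presses on something with over 40 N, if the wrist force passes 120 N, or if a joint passes its speed limit or range.

ROBOT

A 6-joint arm with a two-finger parallel gripper is mounted at the origin on the work surface. World frame = base frame: x ahead of the robot, y to its left, z up, the work surface at z = 0. Lengths are in mm, angles in rad, forces in N, time in s.
With the tool pointing down it reaches from about 275 to 750 mm from the base axis. Payload 10.2 kg.
Tool frame: the origin (TCP) lies at the very end of the fingers, on their centre line; the grasp point (between the pads) lies 19 mm behind it; z points along the fingers, y is the line along which they close (so a half turn about z gives the same grasp; the last joint's range is limited). The gripper opens to 85 mm and grips with 20 to 120 N. Pads are 22 mm wide; open, the fingers measure 114 mm over their backs; the gripper's body (76 mm by 85 mm) begins 54 mm behind the grasp point. The pads swing forward as they close: fully open they stand 13 mm farther back than shut.
Start: joints at [-0.223, 0.313, 1.498, -0, 1.331, -0.223], TCP at [525.006, -0.013, 231.294] pointing down, gripper open.
Joint ranges: [-2.94, 2.94], [-0.97, 2.17], [0.19, 2.56], [-1.23, 4.37], [0.02, 3.11], [-2.88, 2.88]. Speed limits (rad/s): [2.39, 2.39, 3.01, 3.14, 3.14, 3.14].

INTERFACE

Orientations are given as a unit quaternion [w, x, y, z].
In Python, from rig import * gives the robot as it stands. The module is installed in compiled form; this text tells all that it offers.
- The arm moves only by the shell command python3 -m crank 'ROWS' [FORCE]. ROWS is JSON, a list that holds one entry, the list of rows, each a list of 7 numbers: the shift along the tool's x, y, z in units of 25 mm (1.0 is 25 mm), then the turn, a rotation vector about the tool's x, y, z in units of 8 degrees (1.0 is 8 degrees), then the finger opening in mm, from 0 to 85.4. A call has exactly 8 rows; each row shifts and turns the commanded pose from where the row before left it, along the tool's axes as they then stand; what a row does not reach is not made up. A row lasts 1/10 s, in which the tool goes at most 50 mm and 8.59 degrees, less where a joint would pass 70% of its speed; a pose out of reach is approached as far as the arm can. A call is refused whole if a number of a shift passes 1 or a number of a turn 1, either way. A call with a gripper value outside its range is refused whole. The fingers move at their own pace and stop on an object; FORCE is the grip in N (left out, the last holds). Time passes only in rows, so rows that do not move let the fingers close, or fill a call up. It gives the time, the measured TCP pose, the force, the opening and the grip force at its end, in the units of the state.
- sense(): the state, without advancing time (a new reading comes with each control period).
- capture(name): name is "scene" or "side" or "wrist"; returns the picture (400x640x3 uint8, blue, green, red); there is no depth.
- camera_model(name): a dict with "fx", "fy", "cx", "cy" (pixels), "k1" (the pictures are not rectified: a ray, as slopes to the right and down, at radius r is drawn at 1 + k1 r^2 times it, then the intrinsics apply), "world_from_camera" (4x4, takes a point from camera to world coordinates); the wrist camera has in their place "T_tool_cam" (4x4, takes a point from camera to tool coordinates, whose origin is the TCP and whose axes are the flange's). Camera axes: x right, y up, looking along -z (the intrinsics and any distortion apply to the point x, -y, -z); pixel columns grow to the right and rows downward; lengths in mm; the calibration is good to about 2 mm. A picture is of the moment at which its call begins: read the wrist's pose just before it. camera_model takes no time and is no camera call.
- finish_job(): hands the job in; it is judged then, once.
The state is a dict: "time_s": time; "joints": joint angles; "dq": joint speeds; "tau": joint torques, N m; "eef_pos": TCP position; "ee_rot": TCP orientation; "force": force on the tool from outside, world axes, zero at the start; "wrist_torque": the same for the moment, N m; "grip_width": opening from 0.0 (shut) to 1.0 (fully open); "grip_force": force on a finger pad.
Only numpy, scipy, OpenCV 4.12 (cv2) and the standard library are available. Lean on these libraries where they do the work, as an engineer would, in place of code of your own. Each camera call takes 0.05 s, during which the arm holds its last target. There are 200 camera calls.

## Working session

There is one attempt and no reset: what is moved stays moved. The work goes in short steps, Python scripts to look and compute and a shell command to move; the robot and the scene stay as the last step left them, time stands still between calls to the robot, and variables do not carry over. Pictures are saved under pics/ and viewed, at most 14 in all, crops included, and the job is handed in when it is done.

```bash
mkdir -p pics; python3 - <<'E'
from rig import *
import cv2
for n in ("scene","side"):
    cv2.imwrite(f"pics/{n}0.png",capture(n)); 
    m=camera_model(n); print(n,m)
print(camera_model("wrist")); print(sense())
E
```

```text
scene {'fx': 461.8791425965659, 'fy': 461.8791425965659, 'cx': 319.49035466055335, 'cy': 205.54283241424878, 'k1': -0.13288517688087542, 'world_from_camera': array([[ 8.81385067e-01, -2.72765176e-01,  3.85693560e-01,
         1.24896187e+03],
       [ 4.71998703e-01,  5.42069389e-01, -6.95253911e-01,
        -1.23758626e+03],
       [-1.94316165e-02,  7.94833275e-01,  6.06516675e-01,
         1.04388907e+03],
       [ 0.00000000e+00,  0.00000000e+00,  0.00000000e+00,
         1.00000000e+00]])}
side {'fx': 483.36352639160634, 'fy': 483.36352639160634, 'cx': 321.8275363637306, 'cy': 198.92575253606225, 'k1': -0.07263812739455712, 'world_from_camera': array([[-9.86215953e-01,  7.83632921e-02, -1.45730191e-01,
         3.82464417e+02],
       [-1.63983299e-01, -5.80428055e-01,  7.97629457e-01,
         1.05873451e+03],
       [-2.20810210e-02,  8.10532212e-01,  5.85277679e-01,
         8.71329982e+02],
       [ 0.00000000e+00,  0.00000000e+00,  0.00000000e+00,
         1.00000000e+00]])}
{'fx': 284.20105593081587, 'fy': 284.20105593081587, 'cx': 316.11303535161267, 'cy': 198.02212854866
[... 384 characters left out ...]
0]])}
{'time_s': 0.1, 'joints': array([-2.23389693e-01,  3.13371580e-01,  1.49834835e+00,  2.41061565e-05,
        1.33103993e+00, -2.23400960e-01]), 'dq': array([ 0.0002197 , -0.00209698, -0.00225992, -0.00085795,  0.00131181,
       -0.0026707 ]), 'tau': array([ 2.30574413e-03, -4.12899542e+01, -2.60142785e+01, -1.81123951e-04,
        3.02137116e-03,  1.15447833e-05]), 'eef_pos': array([5.24765730e+02, 5.25977050e-02, 2.30808614e+02]), 'ee_rot': array([-5.00080026e-04,  7.07104706e-01,  7.07108615e-01, -3.01087426e-04]), 'force': array([0.70506287, 0.3731327 , 0.02002614]), 'wrist_torque': array([-0.00702974, -0.00770356, -0.05113451]), 'grip_force': 0.0, 'grip_width': 0.9968798398406897}
```

View pics/scene0.png

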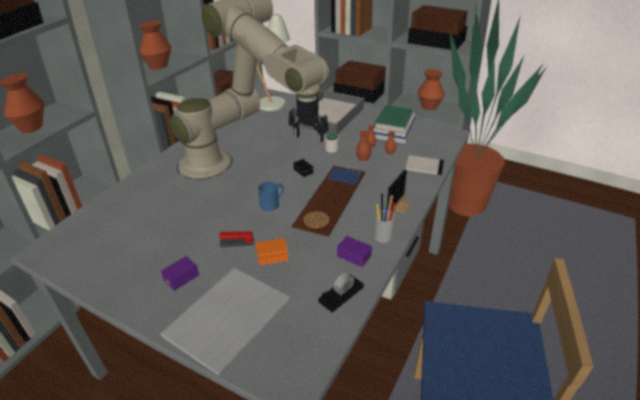

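View pics/side0.png

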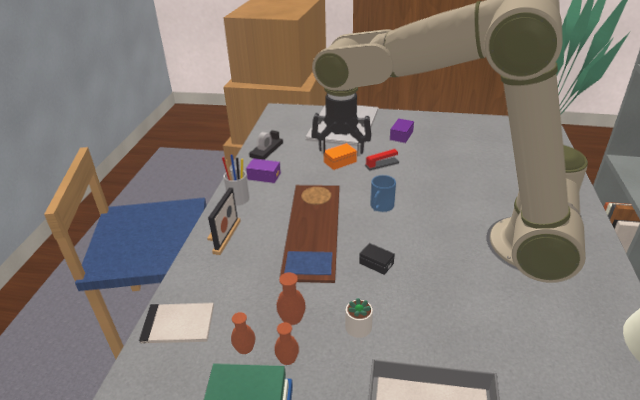

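The scene view shows the board at about (330,200), with cork at (316,220) and blue at (345,175). The three vases are near (365,145), the pot at (331,143), the black box at (303,168) and the orange box at (272,252). In the side view the tallest-looking vase is at (290,300), with smaller ones at (243,335) and (287,345). The pot is at (359,316), black at (377,259), orange at (340,156) and the mug at (383,194).

```bash
cat > h.py <<'E'
from rig import *
import cv2, numpy as np
from scipy.spatial.transform import Rotation as R
def wfc(n,s=None):
    m=camera_model(n)
    if n!="wrist": return m,np.array(m["world_from_camera"])
    T=np.eye(4);q=s["ee_rot"];T[:3,:3]=R.from_quat([q[1],q[2],q[3],q[0]]).as_matrix();T[:3,3]=s["eef_pos"]
    return m,T@np.array(m["T_tool_cam"])
def ray(n,px,s=None):
    m,T=wfc(n,s);K=np.array([[m["fx"],0,m["cx"]],[0,m["fy"],m["cy"]],[0,0,1]])
    u=cv2.undistortPoints(np.array(px,float).reshape(-1,1,2),K,np.array([m["k1"],0,0,0])).reshape(-1,2)
    d=np.c_[u[:,0],-u[:,1],-np.ones(len(u))]@T[:3,:3].T
    return T[:3,3],d
def plane(n,px,z,s=None):
    o,d=ray(n,px,s);return o+d*((z-o[2])/d[:,2])[:,None]
def tri(n1,p1,n2,p2,s=None):
    o1,d1=ray(n1,[p1],s);o2,d2=ray(n2,[p2],s)
    A=np.c_[d1[0],-d2[0]];t=np.linalg.lstsq(A,o2-o1,rcond=None)[0]
    a=o1+t[0]*d1[0];b=o2+t[1]*d2[0];return (a+b)/2,np.linalg.norm(a-b)
def blobs(im,lo,hi,amin=40):
    h=cv2.cvtColor(im,cv2.COLOR_BGR2HSV);m=cv2.inRange(h,np.array(lo),np.array(hi))
    c,_=cv2.findContours(m,cv2.RETR_EXTERNAL,cv2.CHAIN_APPROX_NONE)
    return sorted([x for x in c if cv2.contourArea(x)>amin],key=cv2.contourArea,reverse=True)
E
python3 - <<'E'
from h import *
np.set_printoptions(precision=1,suppress=True)
RNG={"orange":((8,180,150),(16,255,255)),"terra":((2,120,60),(9,220,220)),"black":((0,0,0),(180,255,45)),"blue":((100,90,40),(125,255,200)),"cork":((9,80,110),(18,190,255)),"white":((10,0,150),(40,60,255))}
roi={"scene":(230,80,440,300),"side":(200,120,440,370)}
for n in ("scene","side"):
    im=cv2.imread(f"pics/{n}0.png");x0,y0,x1,y1=roi[n]
    for k,(lo,hi) in RNG.items():
        for c in blobs(im[y0:y1,x0:x1],lo,hi)[:5]:
            c=c+[x0,y0];b=cv2.boundingRect(c);M=cv2.moments(c);print(n,k,b,cv2.contourArea(c),M['m10']/M['m00'],M['m01']/M['m00'])
s=cv2.imread("pics/side0.png")[225:375,200:420];cv2.imwrite("pics/s1.png",cv2.resize(s,None,fx=3.6,fy=3.6,interpolation=2))
s=cv2.imread("pics/scene0.png")[110:280,240:420];cv2.imwrite("pics/s2.png",cv2.resize(s,None,fx=3.5,fy=3.5,interpolation=2))
E
```

```text
scene orange (257, 239, 30, 25) 552.0 271.61503623188406 251.0516304347826
scene terra (418, 80, 22, 30) 485.0 429.74982817869414 93.85567010309278
scene terra (357, 126, 19, 35) 359.0 365.70194986072426 143.87790157845868
scene terra (385, 132, 11, 22) 118.5 390.13361462728545 144.32770745428974
scene terra (322, 179, 17, 15) 49.5 330.7171717171717 184.13131313131314
scene black (289, 99, 39, 40) 575.5 309.10975962930786 116.61801332174919
scene black (334, 80, 50, 23) 472.0 361.16454802259886 91.02224576271186
scene black (319, 279, 44, 21) 290.5 342.512908777969 292.5249569707401
scene black (388, 171, 18, 31) 259.5 397.69877970456 187.08734746307
scene black (294, 160, 19, 16) 186.0 302.9399641577061 167.5483870967742
scene blue (259, 182, 24, 29) 485.5 269.4346035015448 195.17610710607622
scene blue (329, 169, 31, 14) 252.5 344.1458745874587 175.39471947194718
scene cork (255, 238, 34, 28) 695.0 271.49784172661873 251.15995203836928
scene cork (304, 212, 24, 16) 243.5 315.70020533880904 219.4715947980835
scene cork (394, 195, 16, 18) 107.5 401.2868217054263 206.28837209302327
sc
[... 882 characters left out ...]
 23) 875.0 308.69295238095236 262.6687619047619
side blue (372, 176, 24, 35) 693.0 382.8345358345358 192.78908128908125
side blue (200, 198, 5, 17) 45.0 201.79259259259257 204.60740740740738
side cork (292, 185, 47, 95) 1482.5 322.2156267566048 215.847892074199
side cork (222, 120, 35, 60) 729.5 236.34361434772674 137.82956362805572
side cork (291, 209, 23, 42) 247.0 305.96153846153845 233.05263157894737
side cork (212, 218, 28, 37) 136.5 226.28083028083026 238.7155067155067
side white (200, 120, 240, 250) 22106.5 333.72319604339594 239.97562557015655
side white (312, 343, 28, 18) 82.0 325.1869918699187 350.9369918699187
side white (200, 236, 13, 18) 65.5 204.3740458015267 245.56743002544528
```

View pics/s1.png

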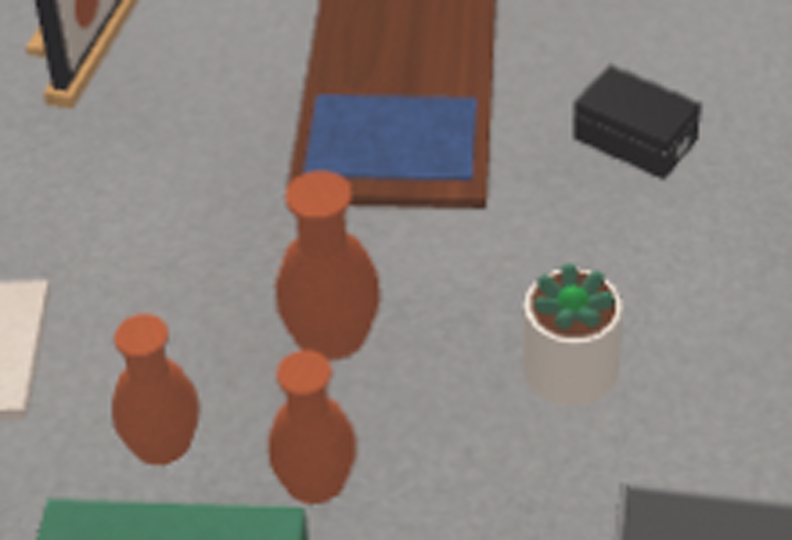

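View pics/s2.png

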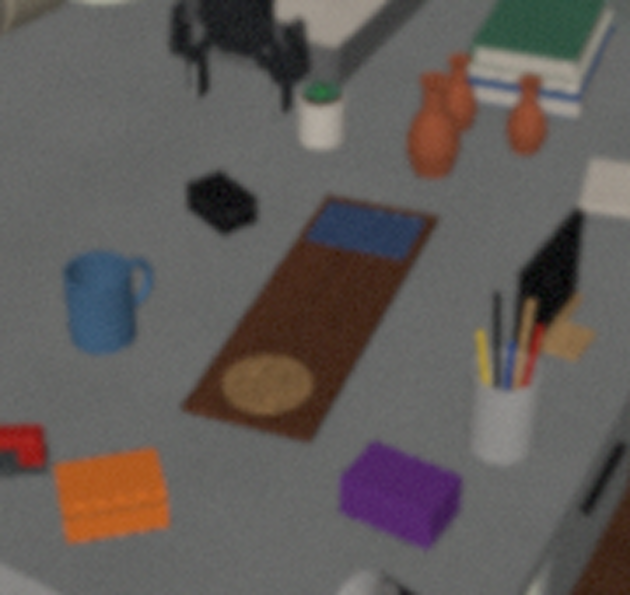

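```bash
python3 - <<'E'
from h import *
np.set_printoptions(precision=1,suppress=True)
a=lambda *p:[(200+x/3.6,225+y/3.6) for x,y in p]
b=lambda *p:[(240+x/3.5,110+y/3.5) for x,y in p]
for k,p,q,bp in (("A",(319,189),(433,80),(330,340)),("B",(141,331),(530,82),(158,448)),("C",(304,370),(460,62),(314,486)),("pot",(573,304),(322,93),(572,385))):
    print(k,tri("side",a(p)[0],"scene",b(q)[0]),"base~",plane("side",a(bp),0)[0])
print("potrim60",plane("side",a((573,304)),60),plane("scene",b((322,93)),60))
print("A lip125",plane("side",a((319,189)),125),plane("scene",b((433,80)),125))
print("blue side",plane("side",a((317,96),(477,99),(473,179),(304,172)),13))
print("blue scene",plane("scene",b((325,202),(425,220),(405,259),(305,238)),13))
print("cork",plane("scene",b((268,384)),13),plane("side",[(316.5,195.5)],13))
print("black side",plane("side",a((612,67),(700,103),(663,146),(575,105)),36))
print("orange scene",plane("scene",b((55,463),(157,450),(167,490),(65,512)),46))
print("mug",plane("scene",b((100,265)),85), "purple",plane("scene",b((400,480)),46),"stapler",plane("scene",b((20,440)),40))
print("board scene",plane("scene",b((330,197),(437,216),(312,438),(183,407)),10))
print("cup",plane("scene",b((500,460)),0),"frame",plane("scene",b((525,320),(580,290)),0))
E
```

```text
A (array([592.8, 336.8, 124.1]), np.float64(1.294785106592129)) base~ [590.5 348.    0. ]
B (array([678.7, 435.5,  94.5]), np.float64(3.0969367889168793)) base~ [675.8 445.6  -0. ]
C (array([580.3, 447.9,  92.9]), np.float64(4.40331917642882)) base~ [576.5 457.5   0. ]
pot (array([437.3, 350.6,  62. ]), np.float64(2.742214646281959)) base~ [434.  361.2   0. ]
potrim60 [[436.2 348.2  60. ]] [[437.2 353.8  60. ]]
A lip125 [[591.9 337.5 125. ]] [[594.1 335.4 125. ]]
blue side [[645.7 136.   13. ]
 [528.9 122.7  13. ]
 [519.5 204.4  13. ]
 [637.4 214.5  13. ]]
blue scene [[521.3 195.5  13. ]
 [642.2 212.9  13. ]
 [654.5 130.4  13. ]
 [535.1 117.6  13. ]]
cork [[ 623.2 -133.4   13. ]] [[ 615.3 -126.5   13. ]]
black side [[433.  100.2  36. ]
 [368.1 130.2  36. ]
 [391.3 177.5  36. ]
 [455.4 144.4  36. ]]
orange scene [[ 522.1 -360.4   46. ]
 [ 597.2 -301.5   46. ]
 [ 634.1 -344.2   46. ]
 [ 567.5 -410.9   46. ]]
mug [[ 416.9 -116.8   85. ]] purple [[ 816.5 -236.4   46. ]] stapler [[ 469.2 -343.2   40. ]]
board scene [[ 519.5  212.2   10. ]
 [ 649.5  231.2   10. ]
 [ 699.3 -184.1   10. ]
 [ 562.9 -200.5   10. ]]
cup [[ 870.8 -120.9    0. ]] frame [[810.3 100.9   0. ]
 [844.5 179.9   0. ]]
```

```bash
python3 - <<'E'
from h import *
np.set_printoptions(precision=1,suppress=True)
s=sense();im=capture("wrist");cv2.imwrite("pics/w0.png",im)
import pickle;pickle.dump(s,open("w0.pkl","wb"))
for k,lo,hi,z in (("blue",(100,90,40),(125,255,200),13),("cork",(9,70,90),(20,190,255),13),("black",(0,0,0),(180,255,40),36),("white",(0,0,120),(180,70,255),60)):
    for c in blobs(im,lo,hi,150)[:4]:
        r=cv2.minAreaRect(c);p=plane("wrist",cv2.boxPoints(r),z,s)
        print(k,np.array(r[0]),cv2.contourArea(c),plane("wrist",[r[0]],z,s)[0],"\n",p[:,:2].round().tolist())
E
```

```text
blue [370.3  34.3] 6623.5 [585.9 159.7  13. ] 
 [[526.0, 194.0], [641.0, 198.0], [650.0, 124.0], [528.0, 120.0]]
blue [242.8 268.3] 2067.5 [ 418.7 -140.3   13. ] 
 [[378.0, -215.0], [398.0, -70.0], [455.0, -73.0], [441.0, -218.0]]
blue [622. 216.] 1717.0 [952.9 -61.8  13. ] 
 [[911.0, -6.0], [960.0, -6.0], [1000.0, -123.0], [946.0, -122.0]]
blue [614.  279.5] 544.0 [ 973.4 -163.8   13. ] 
 [[910.0, -146.0], [920.0, -116.0], [1040.0, -183.0], [1033.0, -216.0]]
cork [368.  192.1] 7030.0 [592.3 -27.   13. ] 
 [[525.0, 98.0], [621.0, 108.0], [677.0, -182.0], [557.0, -196.0]]
cork [563.8 101.6] 1396.0 [829.6  88.7  13. ] 
 [[811.0, 13.0], [821.0, 163.0], [848.0, 158.0], [840.0, 6.0]]
cork [618.4 253.5] 230.5 [ 966.2 -120.3   13. ] 
 [[929.0, -113.0], [929.0, -103.0], [1005.0, -128.0], [1005.0, -138.0]]
cork [384.2 141. ] 160.5 [609.4  39.3  13. ] 
 [[601.0, 90.0], [606.0, 91.0], [619.0, -16.0], [613.0, -16.0]]
black [316.  330.5] 38795.0 [ 523.6 -228.7   36. ] 
 [[2.0, -382.0], [95.0, -121.0], [952.0, -121.0], [1045.0, -383.0]]
black [595. 105.] 1334.0 [849.2  84.5  36. ] 
 [[779.0, 161.0], [881.0, 164.0], [933.0, -4.0], [816.0, -4.0]]
black [605.9 125.3] 330.0 [869.1  61.7  36. ] 
 [[855.0, 47.0], [852.0, 80.0], [883.0, 76.0], [886.0, 43.0]]
black [614.6 266.8] 237.0 [ 939.1 -128.5   36. ] 
 [[894.0, -112.0], [896.0, -104.0], [986.0, -146.0], [985.0, -154.0]]
white [185.6 179.7] 62029.0 [375.6   0.6  60. ] 
 [[77.0, -210.0], [206.0, 163.0], [580.0, 150.0], [592.0, -214.0]]
white [498.7 175.6] 29619.5 [732.1   5.2  60. ] 
 [[545.0, 106.0], [708.0, 191.0], [978.0, -123.0], [775.0, -269.0]]
white [ 10.  191.5] 1216.0 [160.5 -12.8  60. ] 
 [[128.0, -72.0], [165.0, 41.0], [189.0, 40.0], [155.0, -72.0]]
white [291.  21.] 509.5 [499.5 160.1  60. ] 
 [[483.0, 178.0], [516.0, 178.0], [516.0, 141.0], [482.0, 141.0]]
```

View pics/w0.png

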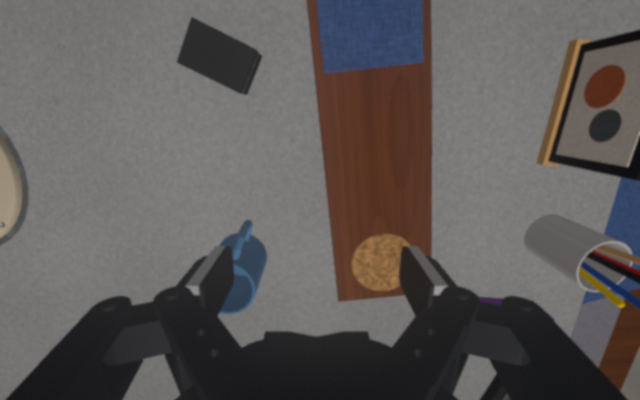

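Blue mat lower corners are at (323,73) and (424,63), and the cork centre is about (382,262), with a finger covering its right edge. The black box top is at about (218,55), and the board's left edge runs from (309,0) to (338,300).

```bash
python3 - <<'E'
from h import *
import pickle
np.set_printoptions(precision=1,suppress=True)
s=pickle.load(open("w0.pkl","rb"))
P=lambda z,*p:print(plane("wrist",list(p),z,s)[:,:2].tolist().__repr__())
P(13,(323,73),(424,63),(318.5,0),(422,0)); P(13,(382,262),(351,262),(382,234),(382,291)); P(10,(338,300),(310,0),(431,293),(432,0))
P(36,(193,18),(259,53),(246,94),(178,61)); 
E
python3 -m crank '[[[-1,0.3,0,0,0,0,85],[-1,0.3,0,0,0,0,85],[-1,0.3,0,0,0,0,85],[-1,0.3,0,0,0,0,85],[-1,0,0,0,0,0,85],[-1,0,0,0,0,0,85],[-1,0,0,0,0,0,85],[-1,0,0,0,0,0,85]]]'
python3 -m crank '[[[-1,0,0,0,0,0,85],[-1,0,0,0,0,0,85],[-1,0,0,0,0,0,85],[-1,0,0,0,0,0,85],[-1,0,0,0,0,0,85],[-1,0,0,0,0,0,85],[0,0,0,0,0,0,85],[0,0,0,0,0,0,85]]]'
python3 - <<'E'
from h import *
np.set_printoptions(precision=1,suppress=True)
import pickle
s=sense();im=capture("wrist");cv2.imwrite("pics/w1.png",im);pickle.dump(s,open("w1.pkl","wb"));print(s["eef_pos"],s["ee_rot"])
for c in blobs(im,(6,170,90),(18,255,255),150)[:3]:
    ap=cv2.approxPolyDP(c,4,True)[:,0];print(ap.tolist(),plane("wrist",ap,46,s)[:,:2].round().tolist())
E
```

```text
[[532.1936274557141, 118.339958767942], [650.5162769315797, 129.77235038418874], [526.8031817988219, 194.24721702729198], [642.1834033506581, 194.9977539929481]]
[[617.6818111282778, -130.27818886528678], [573.483483033008, -130.1218548941402], [614.7580533433312, -87.00075328749564], [620.9848695207279, -178.27776795611794]]
[[556.6748200265004, -195.7956631827273], [517.307797189826, 195.2742133536825], [695.7048729024243, -184.44369677509678], [654.5022217267401, 196.182853142672]]
[[393.7096379167282, 170.72722344781104], [462.1359456755942, 135.86066039159365], [445.26111948600635, 93.70105484487488], [372.4487592939935, 128.74522205560703]]
time_s: 0.95
eef_pos: [554.8, -201.0, 231.0]
ee_rot: [-0.0, 0.707, 0.707, -0.0]
force: [0.2, 0.2, 0.1]
grip_width: 0.994
grip_force: 0.0
time_s: 1.75
eef_pos: [554.9, -349.9, 230.7]
ee_rot: [-0.001, 0.707, 0.707, 0.0]
force: [-0.9, -0.4, 0.1]
grip_width: 0.997
grip_force: 0.0
[ 554.9 -349.9  230.7] [-0.   0.7  0.7  0. ]
[[347, 134], [289, 186], [320, 221], [380, 173]] [[589.0, -300.0], [522.0, -360.0], [559.0, -405.0], [629.0, -345.0]]
```

View pics/w1.png

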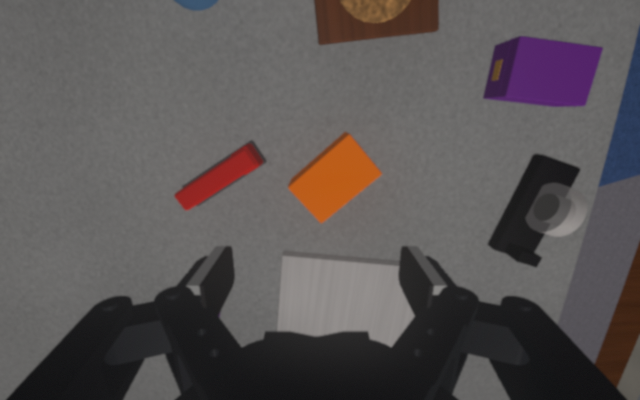

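The orange box top runs (289,186), (347,134), (380,173), (320,221): centre (576,-353) with its long axis at 41°. The stapler's nearest end is at (262,155), so the fingers clear it. The board centre is about (604,18), with the board yawed about 6°.

```bash

python3 -m crank '[[[-0.12,0.84,0,0,0,0,85],[0,0,0.5,0,0,0.88,85],[0,0,0.5,0,0,0.88,85],[0,0,0.5,0,0,0.88,85],[0,0,0.5,0,0,0.88,85],[0,0,0.5,0,0,0.88,85],[0,0,0.5,0,0,0.88,85],[0,0,0.5,0,0,0.88,85]]]'
python3 - <<'E'
from h import *
np.set_printoptions(precision=1,suppress=True)
s=sense();im=capture("wrist");cv2.imwrite("pics/w2.png",im);print(s["eef_pos"],R.from_quat(np.r_[s["ee_rot"][1:],s["ee_rot"][0]]).as_matrix())
for c in blobs(im,(6,170,90),(18,255,255),150)[:3]:
    ap=cv2.approxPolyDP(c,4,True)[:,0];print(ap.tolist(),plane("wrist",ap,46,s)[:,:2].round().tolist())
E
```

```text
time_s: 2.6
eef_pos: [576.3, -351.7, 143.6]
ee_rot: [-0.0, 0.938, 0.346, 0.0]
force: [-0.1, 0.4, 0.1]
grip_width: 0.995
grip_force: 0.0
[ 576.3 -351.7  143.6] [[ 0.8  0.6  0. ]
 [ 0.6 -0.8  0. ]
 [ 0.  -0.  -1. ]]
[[285, 144], [281, 150], [286, 247], [349, 247], [352, 146]] [[595.0, -301.0], [589.0, -302.0], [522.0, -361.0], [560.0, -406.0], [631.0, -345.0]]
```

```bash

python3 -m crank '[[[0,0,0.95,0,0,0,85],[0,0,0.95,0,0,0,85],[0,0,0.95,0,0,0,85],[0,0,0.95,0,0,0,85],[0,0,0.8,0,0,0,85],[0,0,0.5,0,0,0,85],[0,0,0.2,0,0,0,85],[0,0,0,0,0,0,85]]]'
python3 -m crank '[[[0,0,0,0,0,0,50],[0,0,0,0,0,0,50],[0,0,0,0,0,0,50],[0,0,0,0,0,0,50],[0,0,0,0,0,0,50],[0,0,0,0,0,0,50],[0,0,0,0,0,0,50],[0,0,0,0,0,0,50]]]' 50
```

```text
time_s: 3.45
eef_pos: [576.2, -352.7, 11.5]
ee_rot: [-0.0, 0.937, 0.348, -0.0]
force: [0.7, -0.2, 0.3]
grip_width: 0.993
grip_force: 0.0
time_s: 4.25
eef_pos: [576.6, -353.4, 12.7]
ee_rot: [0.001, 0.937, 0.348, 0.001]
force: [0.2, 0.5, 6.9]
grip_width: 0.716
grip_force: 56.6
```

```bash

python3 -m crank '[[[0,0,-0.4,0,0,0,50],[0,0,-0.6,0,0,0,50],[0,0,-0.8,0,0,0,50],[0,0,-0.8,0,0,0,50],[0,0,-0.7,0,0,0.85,50],[0,0,-0.7,0,0,0.85,50],[0,0,0,0,0,0.85,50],[0,0,0,0,0,0.85,50]]]'
python3 -m crank '[[[0,0,0,0,0,0.95,50],[0.2,-0.5,0,0,0,0,50],[0.2,-0.8,0,0,0,0,50],[0.2,-1,0,0,0,0,50],[0.2,-1,0,0,0,0,50],[0.2,-1,0,0,0,0,50],[0.2,-1,0,0,0,0,50],[0.2,-1,0,0,0,0,50]]]'
python3 -m crank '[[[0.2,-1,0,0,0,0,50],[0.2,-1,0,0,0,0,50],[0.2,-1,0,0,0,0,50],[0.2,-1,0,0,0,0,50],[0.2,-1,0,0,0,0,50],[0.2,-1,0,0,0,0,50],[0,-1,0,0,0,0,50],[0,-1,0,0,0,0,50]]]'
python3 -m crank '[[[0,-1,0,0,0,0,50],[0,-1,0,0,0,0,50],[0,-1,0,0,0,0,50],[0,-1,0,0,0,0,50],[0,-1,0,0,0,0,50],[0,-0.8,0,0,0,0,50],[0,-0.4,0,0,0,0,50],[0,0,0,0,0,0,50]]]'
python3 - <<'E'
from h import *
np.set_printoptions(precision=1,suppress=True)
s=sense();im=capture("wrist");cv2.imwrite("pics/w3.png",im);print(s["eef_pos"],R.from_quat(np.r_[s["ee_rot"][1:],s["ee_rot"][0]]).as_matrix())
for c in blobs(im,(100,90,40),(125,255,200),300)[:2]:
    ap=cv2.approxPolyDP(c,4,True)[:,0];print(ap.tolist(),plane("wrist",ap,13,s)[:,:2].round().tolist())
for c in blobs(im,(6,170,90),(18,255,255),150)[:1]:
    ap=cv2.approxPolyDP(c,4,True)[:,0];print(ap.tolist(),plane("wrist",ap,s["eef_pos"][2]-12+46,s)[:,:2].round().tolist())
im=capture("side");cv2.imwrite("pics/side1.png",im)
E
```

```text
time_s: 5.05
eef_pos: [576.2, -353.1, 113.1]
ee_rot: [0.001, 0.993, 0.115, 0.001]
force: [0.4, 1.0, -2.0]
grip_width: 0.719
grip_force: 55.7
time_s: 5.85
eef_pos: [594.7, -190.7, 112.0]
ee_rot: [-0.0, 0.999, 0.054, 0.0]
force: [0.3, -0.8, -1.8]
grip_width: 0.718
grip_force: 55.7
time_s: 6.65
eef_pos: [603.5, 11.3, 112.0]
ee_rot: [-0.0, 0.999, 0.054, 0.0]
force: [0.4, 0.5, -3.4]
grip_width: 0.716
grip_force: 55.7
time_s: 7.45
eef_pos: [587.4, 164.8, 111.7]
ee_rot: [-0.0, 0.999, 0.054, 0.0]
force: [0.8, -0.6, -2.8]
grip_width: 0.723
grip_force: 55.7
[587.4 164.8 111.7] [[ 1.   0.1  0. ]
 [ 0.1 -1.   0. ]
 [ 0.  -0.  -1. ]]
[[547, 339], [615, 399], [635, 399], [573, 343]] [[457.0, -99.0], [375.0, -219.0], [376.0, -246.0], [454.0, -131.0]]
[[361, 133], [265, 133], [266, 146], [281, 153], [287, 150], [282, 150], [283, 142], [286, 147], [290, 141], [295, 147], [303, 140], [306, 147], [322, 143], [330, 150], [331, 144], [338, 148], [346, 141], [360, 143]] [[648.0, 133.0], [639.0, 213.0], [628.0, 211.0], [624.0, 198.0], [627.0, 193.0], [627.0, 198.0], [633.0, 197.0], [629.0, 194.0], [635.0, 
[... 349 characters left out ...]
, 327], [388, 241], [409, 251], [415, 241], [419, 246], [411, 239], [426, 225], [421, 223], [432, 222], [428, 214], [427, 220], [422, 212], [408, 208], [414, 197], [417, 202], [409, 196]] [[634.0, 130.0], [636.0, 134.0], [634.0, 133.0], [635.0, 136.0], [638.0, 138.0], [644.0, 149.0], [638.0, 193.0], [636.0, 195.0], [635.0, 193.0], [631.0, 199.0], [554.0, 190.0], [554.0, 187.0], [559.0, 185.0], [559.0, 162.0], [564.0, 138.0], [559.0, 133.0], [567.0, 131.0], [611.0, 137.0], [607.0, 127.0], [612.0, 125.0], [610.0, 123.0], [613.0, 127.0], [620.0, 122.0], [620.0, 124.0], [621.0, 120.0], [625.0, 122.0], [622.0, 122.0], [625.0, 125.0], [626.0, 131.0], [631.0, 130.0], [629.0, 128.0], [631.0, 132.0]]
```

View pics/w3.png

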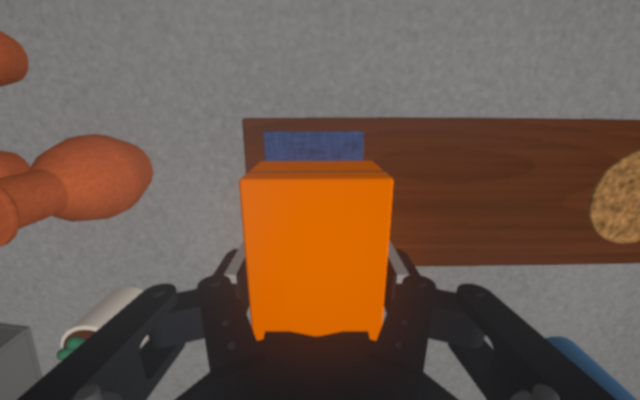

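The box is square in the grip, with its top far edge from (241,180) to (392,178). Beyond it the blue mat's far edge runs (265,132) to (364,132).

```bash
python3 - <<'E'
from h import *
np.set_printoptions(precision=1,suppress=True)
s=sense();z=s["eef_pos"][2]-12.5+46
p=plane("wrist",[(241,179),(392,178)],z,s);print(p,p.mean(0)-[47.7,5.3,0])
q=plane("wrist",[(264.5,131.5),(364,131.5)],13,s);print(q,q.mean(0)-[58.7,6.2,0])
print(plane("wrist",[(244,118),(640,121)],10,s))
E
```

```text
[[631.5 197.  145. ]
 [638.1 137.8 145. ]] [587.1 162.1 145. ]
[[640.8 211.2  13. ]
 [649.4 129.1  13. ]] [586.4 163.9  13. ]
[[ 649.9  229.3   10. ]
 [ 685.3 -109.3   10. ]]
```

```bash

python3 -m crank '[[[0,-0.06,0.6,0,0,0,50],[0,0,0.8,0,0,0,50],[0,0,0.8,0,0,0,50],[0,0,0.6,0,0,0,50],[0,0,0.3,0,0,0,50],[0,0,0.2,0,0,0,50],[0,0,0.1,0,0,0,50],[0,0,0,0,0,0,50]]]'
```

```text
time_s: 8.35
eef_pos: [587.9, 164.9, 26.6]
ee_rot: [-0.0, 0.999, 0.052, 0.0]
force: [-0.3, 0.1, -2.7]
grip_width: 0.717
grip_force: 55.8
```

```bash

python3 -m crank '[[[0,0,0.05,0,0,0,50],[0,0,0,0,0,0,62],[0,0,0,0,0,0,75],[0,0,0,0,0,0,85],[0,0,0,0,0,0,85],[0,0,-0.3,0,0,0,85],[0,0,-0.7,0,0,0,85],[0,0,-1,0,0,0,85]]]'
python3 -m crank '[[[0,0,-1,0,0,0,85],[0,0,-1,0,0,0,85],[-1,0.1,-0.8,0,0,0,85],[-1,0.1,0,0,0,0,85],[-1,0.1,0,0,0,0,85],[-1,0.1,0,0,0,0,85],[-1,0.1,0,0,0,0,85],[-1,0,0,0,0,0,85]]]'
python3 -m crank '[[[-0.97,0,0,0,0,0,85],[0,0,0,0,0,0.8,85],[0,0,0,0,0,0.8,85],[0,0,0,0,0,0.8,85],[0,0,0,0,0,0.8,85],[0,0,0,0,0,0.8,85],[0,0,0,0,0,0,85],[0,0,0,0,0,0,85]]]'
cat >look.py <<'E'
from h import *
import sys,pickle
np.set_printoptions(precision=1,suppress=True)
s=sense();im=capture("wrist");n=sys.argv[1];cv2.imwrite(f"pics/{n}.png",im);pickle.dump(s,open(n+".pkl","wb"))
M=R.from_quat(np.r_[s["ee_rot"][1:],s["ee_rot"][0]]).as_matrix();print(s["eef_pos"],"tool x at",np.degrees(np.arctan2(M[1,0],M[0,0])),s["joints"])
E
python3 look.py w4; python3 - <<'E'
from h import *
cv2.imwrite("pics/side2.png",capture("side"))
E
```

```text
time_s: 9.15
eef_pos: [587.1, 164.9, 75.3]
ee_rot: [0.0, 0.999, 0.052, -0.001]
force: [0.9, 0.0, -0.0]
grip_width: 0.994
grip_force: 0.0
time_s: 9.95
eef_pos: [438.8, 136.8, 145.6]
ee_rot: [0.0, 0.999, 0.052, 0.0]
force: [0.0, 0.1, 0.1]
grip_width: 0.997
grip_force: 0.0
time_s: 10.75
eef_pos: [415.7, 134.5, 145.4]
ee_rot: [-0.0, 0.975, -0.224, 0.0]
force: [0.0, 0.3, -0.1]
grip_width: 0.994
grip_force: 0.0
[415.7 134.5 145.4] tool x at -25.90903129011761 [ 0.   0.2  1.9 -0.   1.1  2.1]
```

View pics/w4.png

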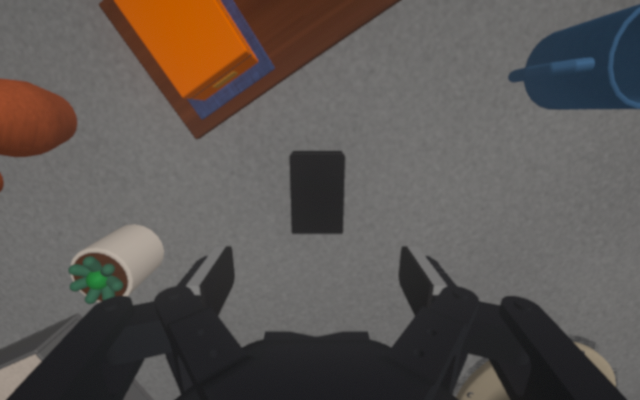

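The black box sits at about (290–345, 152–233), square to the tool. The orange box is on the blue mat with its near end inside the mat's border.

```bash
python3 - <<'E'
from h import *
import pickle
np.set_printoptions(precision=1,suppress=True)
s=pickle.load(open("w4.pkl","rb"));im=cv2.imread("pics/w4.png")
g=im[140:245,317].mean(1);print(g.round().astype(int).tolist())
print(im[195,280:355].mean(1).round().astype(int).tolist())
M=R.from_quat(np.r_[s["ee_rot"][1:],s["ee_rot"][0]]).as_matrix()
for p in [(292,233.5),(343,233.5),(290,160),(345,160),(290.5,195),(344.5,195),(317,151)]:
    w=plane("wrist",[p],36,s)[0];print(p,w,(M.T@(w-s["eef_pos"]))[:2])
E
```

```text
[109, 108, 108, 107, 107, 107, 107, 109, 110, 105, 87, 60, 46, 45, 44, 42, 40, 39, 40, 40, 39, 40, 39, 39, 40, 39, 39, 40, 39, 39, 38, 38, 38, 38, 39, 39, 38, 38, 39, 37, 38, 38, 39, 38, 38, 37, 37, 38, 37, 38, 37, 38, 38, 37, 38, 37, 38, 38, 37, 37, 37, 39, 38, 37, 38, 37, 37, 39, 38, 38, 36, 37, 37, 39, 38, 38, 38, 37, 37, 38, 38, 38, 38, 37, 38, 38, 38, 39, 39, 39, 39, 39, 48, 69, 92, 109, 113, 113, 112, 110, 109, 106, 107, 107, 108]
[108, 108, 109, 109, 110, 109, 108, 109, 106, 96, 76, 52, 41, 39, 39, 39, 38, 39, 39, 39, 38, 38, 39, 38, 38, 37, 39, 38, 37, 38, 37, 37, 37, 39, 37, 37, 37, 37, 38, 39, 37, 37, 39, 38, 37, 38, 38, 37, 37, 37, 38, 37, 37, 37, 38, 39, 38, 37, 39, 38, 39, 39, 43, 58, 82, 101, 108, 110, 110, 111, 111, 110, 111, 111, 112]
(292, 233.5) [391.1 171.6  36. ] [-38.4 -22.5]
(343, 233.5) [369.6 127.4  36. ] [-38.4  26.5]
(290, 160) [454.9 140.6  36. ] [ 32.6 -22.6]
(345, 160) [433.5  96.5  36. ] [32.5 26.5]
(290.5, 195) [425.9 155.1  36. ] [  0.1 -23. ]
(344.5, 195) [404.1 110.3  36. ] [ 0.1 26.9]
(317, 151) [451.6 115.5  36. ] [40.5  1.5]
```

```bash

python3 -m crank '[[[0,0.08,0.95,0,0,0,85],[0,0,0.95,0,0,0,85],[0,0,0.95,0,0,0,85],[0,0,0.95,0,0,0,85],[0,0,0.8,0,0,0,85],[0,0,0.5,0,0,0,85],[0,0,0.2,0,0,0,85],[0,0,0,0,0,0,85]]]'
python3 -m crank '[[[0,0,0,0,0,0,40],[0,0,0,0,0,0,40],[0,0,0,0,0,0,40],[0,0,0,0,0,0,40],[0,0,0,0,0,0,40],[0,0,0,0,0,0,40],[0,0,0,0,0,0,40],[0,0,0,0,0,0,40]]]' 50
python3 -m crank '[[[0,0,-0.4,0,0,0,40],[0,0,-0.7,0,0,0,40],[0,0,-1,0,0,0,40],[0,0,-1,0,0,0,40],[0,0,-1,0,0,-0.8,40],[0,0,-1,0,0,-0.8,40],[0,0,0,0,0,-0.8,40],[0,0,0,0,0,-0.8,40]]]'
python3 -m crank '[[[0,0,0,0,0,-0.8,40],[0,0,0,0,0,0,40],[0,0,0,0,0,0,40],[0,0,0,0,0,0,40],[0,0,0,0,0,0,40],[0,0,0,0,0,0,40],[0,0,0,0,0,0,40],[0,0,0,0,0,0,40]]]'
python3 look.py w5
python3 - <<'E'
from h import *
np.set_printoptions(precision=1,suppress=True)
s=sense();im=capture("wrist")
M=R.from_quat(np.r_[s["ee_rot"][1:],s["ee_rot"][0]]).as_matrix()
for c in blobs(im,(6,170,90),(18,255,255),300)[:2]:
    ap=cv2.approxPolyDP(c,4,True)[:,0];w=plane("wrist",ap,59,s);print(ap.tolist(),w[:,:2].round().tolist())
E
```

```text
time_s: 11.65
eef_pos: [414.6, 132.7, 12.4]
ee_rot: [0.0, 0.974, -0.225, -0.0]
force: [-0.4, 0.2, -0.5]
grip_width: 0.995
grip_force: 0.0
time_s: 12.45
eef_pos: [415.2, 132.8, 13.4]
ee_rot: [-0.0, 0.974, -0.226, 0.001]
force: [-2.0, 0.5, 6.6]
grip_width: 0.572
grip_force: 52.6
time_s: 13.25
eef_pos: [414.9, 132.8, 141.4]
ee_rot: [-0.0, 1.0, -0.002, 0.001]
force: [0.0, -0.6, -1.9]
grip_width: 0.579
grip_force: 52.1
time_s: 14.05
eef_pos: [414.7, 132.8, 140.0]
ee_rot: [-0.0, 0.999, 0.052, -0.0]
force: [0.3, -0.4, -1.5]
grip_width: 0.576
grip_force: 52.1
[414.7 132.8 140. ] tool x at 5.907607625797791 [0.  0.2 1.9 0.  1.  1.5]
[[252, 0], [254, 32], [264, 45], [335, 44], [340, 0]] [[557.0, 191.0], [537.0, 189.0], [530.0, 182.0], [535.0, 131.0], [563.0, 131.0]]
```

View pics/w5.png

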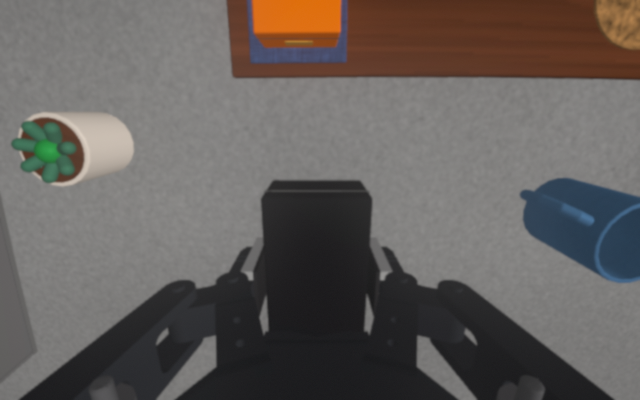

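The black box is squarely gripped, with its top far edge at (264,192) to (371,191). The orange top near edge is at (253,33) to (342,32), and the mat's near edge at row 62.

```bash
python3 - <<'E'
from h import *
import pickle
np.set_printoptions(precision=1,suppress=True)
s=pickle.load(open("w5.pkl","rb"));x=np.array([.9945,.1045,0])
p=plane("wrist",[(253,33),(342,32)],59,s);print("orange",p,p.mean(0)+48*x)
p=plane("wrist",[(249,62),(347.5,62.5)],13,s);print("mat",p,p.mean(0)+59*x)
p=plane("wrist",[(264,192),(371,191)],162.5,s);print("black",p,p.mean(0)-38*x)
p=plane("wrist",[(253,10),(342,10)],59,s);print("sides",p)
p=plane("wrist",[(233,77),(640,79)],10,s);print("board",p)
E
```

```text
orange [[536.7 189.8  59. ]
 [543.6 127.2  59. ]] [587.9 163.5  59. ]
mat [[523.8 202.5  13. ]
 [532.1 116.8  13. ]] [586.6 165.8  13. ]
black [[450.9 159.1 162.5]
 [456.2 112.4 162.5]] [415.8 131.8 162.5]
sides [[551.3 190.5  59. ]
 [557.4 128.9  59. ]]
board [[ 510.4  217.    10. ]
 [ 551.3 -156.7   10. ]]
```

```bash

python3 -m crank '[[[0.6,0,0,0,0,0,40],[0.9,-0.1,0,0,0,0,40],[1,-0.1,0,0,0,0,40],[1,-0.1,0,0,0,0,40],[1,-0.1,0,0,0,0,40],[1,-0.1,0,0,0,0,40],[1,-0.04,0,0,0,0,40],[0.5,0,0,0,0,0,40]]]'
python3 -m crank '[[[0,0,0.5,0,0,0,40],[0,0,0.7,0,0,0,40],[0,0,0.6,0,0,0,40],[0,0,0.4,0,0,0,40],[0,0,0.2,0,0,0,40],[0,0,0.1,0,0,0,40],[0,0,0.1,0,0,0,40],[0,0,0,0,0,0,40]]]'
```

```text
time_s: 14.95
eef_pos: [588.8, 164.4, 139.5]
ee_rot: [-0.0, 0.999, 0.052, 0.0]
force: [-0.8, -0.7, -0.8]
grip_width: 0.572
grip_force: 52.1
time_s: 15.75
eef_pos: [587.5, 164.2, 75.2]
ee_rot: [0.0, 0.999, 0.052, 0.0]
force: [-0.0, 0.3, -1.4]
grip_width: 0.572
grip_force: 52.1
```

```bash

python3 -m crank '[[[0,0,0.1,0,0,0,40],[0,0,0,0,0,0,52],[0,0,0,0,0,0,65],[0,0,0,0,0,0,85],[0,0,0,0,0,0,85],[0,0,-0.3,0,0,0,85],[0,0,-0.8,0,0,0,85],[0,0,-1,0,0,0,85]]]'
python3 -m crank '[[[0,0,-1,0,0,0,85],[-0.6,-0.9,-0.9,0,0,0,85],[-0.8,-1,0,0,0,0,85],[-0.8,-1,0,0,0,0,85],[-0.8,-1,0,0,0,0,85],[-0.8,-1,0,0,0,0,85],[-0.8,-1,0,0,0,0,85],[-0.65,-1,0,0,0,0,85]]]'
python3 -m crank '[[[0,-1,0,0,0,0,85],[0,0,0,0,0,0,85],[0,0,0,0,0,0,85],[0,0,0,0,0,0,85],[0,0,0,0,0,0,85],[0,0,0,0,0,0,85],[0,0,0,0,0,0,85],[0,0,0,0,0,0,85]]]'
python3 look.py w6; python3 -c "
from h import *
cv2.imwrite('pics/side3.png',cv2.resize(capture('side')[170:370,220:420],None,fx=3,fy=3))"
```

```text
time_s: 16.55
eef_pos: [587.0, 164.2, 125.5]
ee_rot: [0.0, 0.999, 0.052, -0.001]
force: [-0.6, 0.4, 0.4]
grip_width: 0.995
grip_force: 0.0
time_s: 17.35
eef_pos: [438.0, 323.2, 173.4]
ee_rot: [-0.0, 0.999, 0.052, 0.0]
force: [0.2, 0.0, 0.3]
grip_width: 0.996
grip_force: 0.0
time_s: 18.15
eef_pos: [436.6, 346.9, 172.6]
ee_rot: [0.0, 0.999, 0.051, -0.0]
force: [0.1, 0.0, 0.2]
grip_width: 0.996
grip_force: 0.0
[436.6 346.9 172.6] tool x at 5.899884850014549 [ 0.5  0.4  1.5 -0.   1.2  1.9]
```

View pics/w6.png

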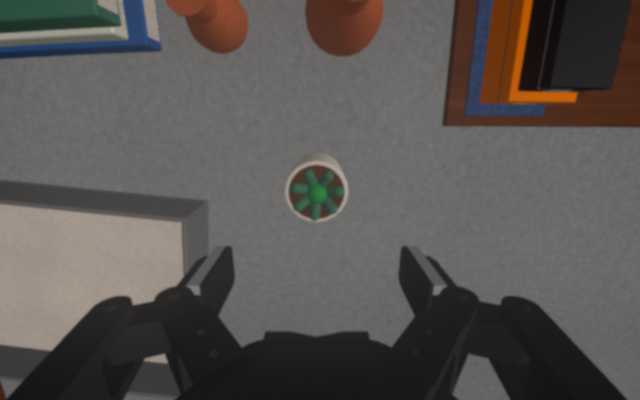

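The pot rim centre is at (317,191). The tray corner is at (208,202) on its left, and the boxes are stacked at the upper right.

```bash
python3 - <<'E'
from h import *
import pickle
np.set_printoptions(precision=1,suppress=True)
s=pickle.load(open("w6.pkl","rb"))
M=R.from_quat(np.r_[s["ee_rot"][1:],s["ee_rot"][0]]).as_matrix()
for k,z,p in (("rim",60,(317,191)),("rimL",60,(286,191)),("rimR",60,(348,191)),("rimN",60,(317,222)),("rimF",60,(317,160)),("tray0",0,(208,240)),("tray40",40,(208,202)),("trayin",40,(182,220))):
    w=plane("wrist",[p],z,s)[0];print(k,w,(M.T@(w-s["eef_pos"]))[:2])
E
```

```text
rim [439.5 346.   60. ] [2.8 1.2]
rimL [436.5 374.7  60. ] [  2.8 -27.6]
rimR [442.4 317.3  60. ] [ 2.7 30.1]
rimN [408.7 342.8  60. ] [-28.1   1.2]
rimF [468.3 349.   60. ] [31.7  1.2]
tray0 [348.5 469.7   0. ] [ -75.  -131.2]
tray40 [411.3 454.7  40. ] [ -14.1 -109.8]
trayin [388.7 482.1  40. ] [ -33.7 -139.3]
```

View pics/side3.png

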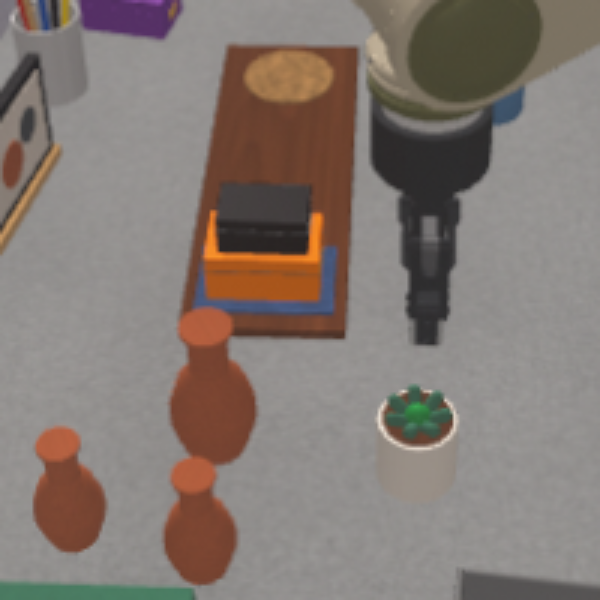

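The stack stands square on the mat. The pot is at about (439,346) and the tray is 110 mm away, clear of the fingers.

```bash

python3 -m crank '[[[0.09,0.05,0.9,0,0,0,85],[0,0,1,0,0,0,85],[0,0,1,0,0,0,85],[0,0,1,0,0,0,85],[0,0,1,0,0,0,85],[0,0,0.7,0,0,0,85],[0,0,0.4,0,0,0,85],[0,0,0,0,0,0,85]]]'
python3 -m crank '[[[0,0,0,0,0,0,50],[0,0,0,0,0,0,50],[0,0,0,0,0,0,50],[0,0,0,0,0,0,50],[0,0,0,0,0,0,50],[0,0,0,0,0,0,50],[0,0,0,0,0,0,50],[0,0,0,0,0,0,50]]]' 40
python3 -m crank '[[[0,0,-0.2,0,0,0,50],[0,0,-0.4,0,0,0,50],[0,0,-0.6,0,0,0,50],[0,0,-0.8,0,0,0,50],[0,0,-0.8,0,0,0,50],[0,0,-0.8,0,0,0,50],[0,0,-0.3,0,0,0,50],[0,0,-0.1,0,0,0,50]]]'
```

```text
time_s: 19.05
eef_pos: [438.4, 345.9, 21.6]
ee_rot: [0.0, 0.999, 0.052, -0.001]
force: [0.3, 0.5, 0.3]
grip_width: 0.991
grip_force: 0.0
time_s: 19.85
eef_pos: [439.6, 346.5, 23.9]
ee_rot: [-0.001, 0.999, 0.052, 0.001]
force: [-1.1, 0.9, 6.8]
grip_width: 0.691
grip_force: 43.7
time_s: 20.65
eef_pos: [439.0, 346.2, 123.3]
ee_rot: [-0.0, 0.999, 0.052, 0.001]
force: [0.0, 0.4, -4.5]
grip_width: 0.691
grip_force: 43.9
```

```bash

python3 -m crank '[[[0,0.4,0,0,0,0,50],[0,0.8,0,0,0,0,50],[0,1,0,0,0,0,50],[0,1,0,0,0,0,50],[0,1,0,0,0,0,50],[0,1,0,0,0,0,50],[0,1,0,0,0,0,50],[0,1,0,0,0,0,50]]]'
python3 -m crank '[[[0,1,0,0,0,0,50],[0,1,0,0,0,0,50],[0,1,0,0,0,0,50],[0,1,0,0,0,0,50],[0.3,1,0,0,0,0,50],[0.6,1,0,0,0,0,50],[0.8,0.6,0,0,0,0,50],[0.8,0,0,0,0,0,50]]]'
python3 -m crank '[[[0.8,0,0,0,0,0,50],[0.8,0,0,0,0,0,50],[0.6,0,0,0,0,0,50],[0.3,0,0,0,0,0,50],[0.15,0,0,0,0,0,50],[0,0,0,0,0,0,50],[0,0,0,0,0,0,50],[0,0,0,0,0,0,50]]]'
python3 look.py w7
```

```text
time_s: 21.45
eef_pos: [456.7, 165.4, 121.6]
ee_rot: [0.0, 0.999, 0.052, -0.001]
force: [1.1, 1.1, -3.2]
grip_width: 0.694
grip_force: 44.1
time_s: 22.25
eef_pos: [536.7, 7.0, 121.5]
ee_rot: [0.0, 0.999, 0.05, -0.001]
force: [0.2, -0.7, -3.0]
grip_width: 0.693
grip_force: 44.2
time_s: 23.05
eef_pos: [602.0, 16.2, 122.6]
ee_rot: [-0.0, 0.999, 0.052, -0.0]
force: [0.1, -0.3, -4.3]
grip_width: 0.693
grip_force: 44.2
[602.   16.2 122.6] tool x at 5.916308101269552 [-0.2  0.6  1.4 -0.   1.2  1.3]
```

View pics/w7.png

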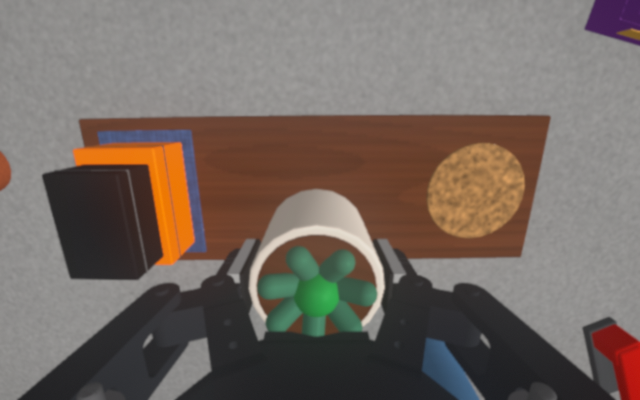

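Both far board corners are visible at (81,120) and (549,117). The near right corner is at (521,256) and the cork centre at (476,190).

```bash
python3 - <<'E'
from h import *
import pickle
np.set_printoptions(precision=1,suppress=True)
s=pickle.load(open("w7.pkl","rb"));im=cv2.imread("pics/w7.png")
x=np.array([.9945,.1045,0]);y=np.array([-.1045,.9945,0])
p=plane("wrist",[(81,120),(549,117),(521,256)],10,s);print(p, p[:2].mean(0)-70*x, (p[0]+p[2])/2)
e=[cv2.fitEllipse(c) for c in blobs(im,(9,80,90),(20,190,255),1500) if 400<cv2.minAreaRect(c)[0][0]<540]
for q in e: c=plane("wrist",[q[0]],13,s)[0];print(q,c,c+150*y)
p=plane("wrist",[(192,131),(204,252)],13,s);print("blue",p,p.mean(0)+42*y,p.mean(0)-108*y)
E
```

```text
[[ 648.5  230.    10. ]
 [ 693.3 -181.7   10. ]
 [ 558.2 -198.1   10. ]] [601.3  16.8  10. ] [603.3  15.9  10. ]
blue [[648.5 129.3  13. ]
 [532.3 119.9  13. ]] [586.  166.4  13. ] [601.7  17.2  13. ]
```

```bash

python3 -m crank '[[[0,-0.02,0.4,0,0,0,50],[0,0,0.7,0,0,0,50],[0,0,0.8,0,0,0,50],[0,0,0.7,0,0,0,50],[0,0,0.5,0,0,0,50],[0,0,0.25,0,0,0,50],[0,0,0.12,0,0,0,50],[0,0,0,0,0,0,50]]]'
python3 -m crank '[[[0,0,0.03,0,0,0,50],[0,0,0.03,0,0,0,50],[0,0,0,0,0,0,50],[0,0,0,0,0,0,50],[0,0,0,0,0,0,50],[0,0,0,0,0,0,50],[0,0,0,0,0,0,50],[0,0,0,0,0,0,50]]]'
```

```text
time_s: 23.9
eef_pos: [602.6, 16.7, 35.9]
ee_rot: [0.0, 0.999, 0.052, 0.0]
force: [-0.3, -0.3, -3.0]
grip_width: 0.694
grip_force: 44.2
time_s: 24.7
eef_pos: [602.5, 16.7, 34.3]
ee_rot: [0.0, 0.999, 0.052, 0.0]
force: [0.3, -0.1, -3.6]
grip_width: 0.688
grip_force: 44.2
```

```bash

python3 -m crank '[[[0,0,0.03,0,0,0,55],[0,0,0,0,0,0,64],[0,0,0,0,0,0,70],[0,0,0,0,0,0,78],[0,0,0,0,0,0,85],[0,0,0,0,0,0,85],[0,0,-0.3,0,0,0,85],[0,0,-0.8,0,0,0,85]]]'
python3 -m crank '[[[0,0,-1,0,0,0,85],[0,0,-1,0,0,0,85],[0,0,-1,0,0,0,85],[0,0,-1,0,0,0,85],[0,-0.6,-1,0,0,0,85],[0,-1,-0.4,0,0,0,85],[0,-1,0,0,0,0,85],[0,-1,0,0,0,0,85]]]'
python3 -m crank '[[[0.2,-1,0,0,0,0,85],[0.2,-1,0,0,0,0,85],[0.2,-1,0,0,0,0,85],[0.2,-1,0,0,0,0,85],[0,-1,0,0,0,0,85],[0,-1,0,0,0,0,85],[0,-1,0,0,0,0,85],[0,-1,0,0,0,0,85]]]'
python3 -m crank '[[[0.16,-0.7,0,0,0,0,85],[0,-0.4,0,0,0,0,85],[0,0,0,0,0,0,85],[0,0,0,0,0,0,85],[0,0,0,0,0,0,85],[0,0,0,0,0,0,85],[0,0,0,0,0,0,85],[0,0,0,0,0,0,85]]]'
python3 look.py w8
```

```text
time_s: 25.5
eef_pos: [601.6, 16.9, 60.4]
ee_rot: [-0.0, 0.999, 0.052, -0.001]
force: [-0.5, -0.8, 0.4]
grip_width: 0.995
grip_force: 0.0
time_s: 26.3
eef_pos: [593.1, 107.1, 197.1]
ee_rot: [0.0, 0.999, 0.052, 0.001]
force: [-0.4, -0.7, 0.1]
grip_width: 0.992
grip_force: 0.0
time_s: 27.1
eef_pos: [592.2, 308.3, 196.7]
ee_rot: [-0.0, 0.999, 0.052, 0.0]
force: [-0.1, 0.5, 0.6]
grip_width: 0.987
grip_force: 0.0
time_s: 27.9
eef_pos: [593.7, 334.8, 196.1]
ee_rot: [-0.0, 0.999, 0.051, 0.0]
force: [-0.4, 0.1, -0.2]
grip_width: 0.994
grip_force: 0.0
[593.7 334.8 196.1] tool x at 5.8986720181035315 [0.3 0.7 1.  0.  1.5 1.8]
```

View pics/w8.png

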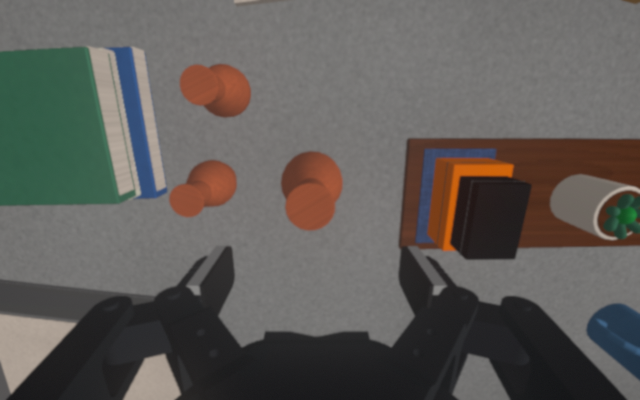

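The tall vase's lip is centred at (310,205) and about 49 px across. The pot stands upright on the board at (600,205), and the smaller vases are clear to the left.

```bash
python3 - <<'E'
from h import *
import pickle
np.set_printoptions(precision=1,suppress=True)
s=pickle.load(open("w8.pkl","rb"))
M=R.from_quat(np.r_[s["ee_rot"][1:],s["ee_rot"][0]]).as_matrix()
for k,z,p in (("lip",125,(310.5,205.5)),("L",125,(286,206)),("R",125,(335,206)),("C",94,(187,199)),("belly",38,(312,182)),("book",40,(165,195)),("stack",95,(465,180))):
    w=plane("wrist",[p],z,s)[0];print(k,w,(M.T@(w-s["eef_pos"]))[:2])
E
```

```text
lip [595.3 339.  125. ] [ 2.1 -4. ]
L [592.9 358.2 125. ] [  1.6 -23.4]
R [596.8 319.6 125. ] [ 1.6 15.4]
C [579.9 450.5  94. ] [  -1.8 -116.5]
belly [593.8 338.8  38. ] [ 0.6 -4. ]
book [563.3 498.8  40. ] [ -13.3 -166.3]
stack [623.  204.7  95. ] [ 15.9 132.4]
```

```bash

python3 -m crank '[[[0.05,-0.16,0.5,0,0,0,85],[0,0,0.9,0,0,0,85],[0,0,0.9,0,0,0,85],[0,0,0.9,0,0,0,85],[0,0,0.7,0,0,0,85],[0,0,0.4,0,0,0,85],[0,0,0.2,0,0,0,85],[0,0,0,0,0,0,85]]]'
python3 -m crank '[[[0,0,0,0,0,0,50],[0,0,0,0,0,0,40],[0,0,0,0,0,0,34],[0,0,0,0,0,0,30],[0,0,0,0,0,0,26],[0,0,0,0,0,0,22],[0,0,0,0,0,0,20],[0,0,0,0,0,0,20]]]' 40
python3 -m crank '[[[0,0,0,0,0,0,20],[0,0,0,0,0,0,20],[0,0,0,0,0,0,20],[0,0,0,0,0,0,20],[0,0,0,0,0,0,20],[0,0,0,0,0,0,20],[0,0,-0.2,0,0,0,20],[0,0,-0.2,0,0,0,20]]]'
```

```text
time_s: 28.75
eef_pos: [594.3, 339.2, 83.1]
ee_rot: [0.0, 0.999, 0.052, -0.0]
force: [0.8, 0.3, 0.7]
grip_width: 0.995
grip_force: 0.0
time_s: 29.55
eef_pos: [594.8, 339.4, 84.4]
ee_rot: [-0.0, 0.999, 0.052, 0.001]
force: [-0.4, 0.4, 6.1]
grip_width: 0.433
grip_force: 38.9
time_s: 30.35
eef_pos: [593.9, 338.9, 92.9]
ee_rot: [0.0, 0.999, 0.052, -0.001]
force: [0.4, -0.8, -2.5]
grip_width: 0.435
grip_force: 40.8
```

```bash
python3 -c "
from h import *
a=cv2.resize(capture('side')[180:340,220:360],None,fx=2.8,fy=2.8,interpolation=2)
b=capture('wrist')[100:360,220:420]
b=cv2.resize(b,None,fx=448/260,fy=448/260,interpolation=2)
cv2.imwrite('pics/m1.png',np.hstack([a,b]))"
```

```text
(no output)
```

View pics/m1.png

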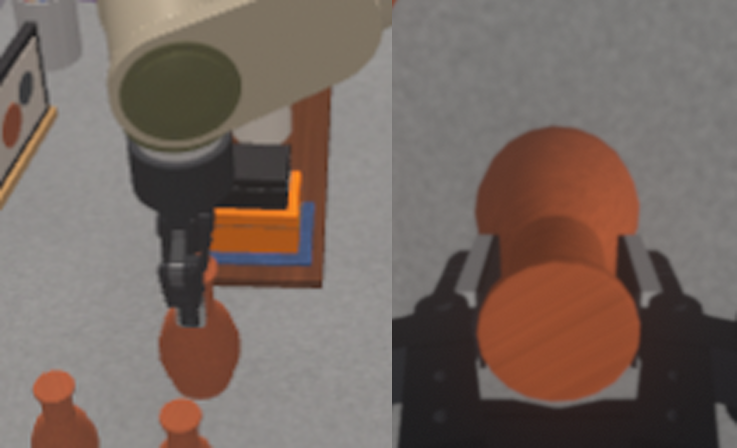

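The vase hangs upright, but the pad faces line up with the lip edges (478 and 640 px), which fits the 37 mm opening, so they are holding the lip. I'll set it back down and regrip lower, on the neck.

```bash

python3 -m crank '[[[0,0,0.15,0,0,0,20],[0,0,0.15,0,0,0,20],[0,0,0.05,0,0,0,20],[0,0,0.02,0,0,0,20],[0,0,0,0,0,0,20],[0,0,0,0,0,0,40],[0,0,0,0,0,0,48],[0,0,0,0,0,0,60]]]'
python3 -m crank '[[[0,0,0,0,0,0,60],[0,0,0.1,0,0,0,60],[0,0,0.1,0,0,0,60],[0,0,0.1,0,0,0,60],[0,0,0,0,0,0,60],[0,0,0,0,0,0,60],[0,0,0,0,0,0,50],[0,0,0,0,0,0,45]]]'
python3 -m crank '[[[0,0,0,0,0,0,42],[0,0,0,0,0,0,38],[0,0,0,0,0,0,34],[0,0,0,0,0,0,30],[0,0,0,0,0,0,26],[0,0,0,0,0,0,22],[0,0,0,0,0,0,20],[0,0,0,0,0,0,20]]]'
```

```text
time_s: 31.25
eef_pos: [594.5, 339.1, 84.3]
ee_rot: [0.0, 0.999, 0.052, 0.0]
force: [-0.2, -0.2, 0.1]
grip_width: 0.697
grip_force: 0.0
time_s: 32.05
eef_pos: [594.5, 339.2, 76.9]
ee_rot: [-0.0, 0.999, 0.052, 0.0]
force: [-0.1, -0.5, -0.4]
grip_width: 0.526
grip_force: 0.0
time_s: 32.85
eef_pos: [594.5, 339.4, 77.2]
ee_rot: [-0.0, 0.999, 0.052, 0.0]
force: [-1.6, 4.3, 4.7]
grip_width: 0.409
grip_force: 37.2
```

The opening is now about 36 mm, which matches the shoulder width at z 77, so this is slightly too low. The straight neck grip lies between the two, at TCP about 81.

```bash

python3 -m crank '[[[0,0,0,0,0,0,38],[0,0,0,0,0,0,42],[0,0,0,0,0,0,46],[0,0,0,0,0,0,46],[0,0,-0.08,0,0,0,46],[0,0,-0.08,0,0,0,46],[0,0,0,0,0,0,46],[0,0,0,0,0,0,46]]]'
python3 -m crank '[[[0,0,0,0,0,0,42],[0,0,0,0,0,0,38],[0,0,0,0,0,0,34],[0,0,0,0,0,0,30],[0,0,0,0,0,0,26],[0,0,0,0,0,0,22],[0,0,0,0,0,0,20],[0,0,0,0,0,0,20]]]'
```

```text
time_s: 33.65
eef_pos: [594.4, 339.1, 80.9]
ee_rot: [-0.0, 0.999, 0.052, 0.0]
force: [0.1, -0.0, 0.3]
grip_width: 0.54
grip_force: 0.0
time_s: 34.45
eef_pos: [594.4, 339.2, 80.9]
ee_rot: [-0.0, 0.999, 0.052, 0.0]
force: [-0.5, 1.1, 2.2]
grip_width: 0.403
grip_force: 39.1
```

```bash

python3 -m crank '[[[0,0,-0.1,0,0,0,20],[0,0,-0.1,0,0,0,20],[0,0,-0.2,0,0,0,20],[0,0,-0.2,0,0,0,20],[0,0,0,0,0,0,20],[0,0,0,0,0,0,20],[0,0,0,0,0,0,20],[0,0,0,0,0,0,20]]]' 60
python3 -c "
from h import *
a=cv2.resize(capture('side')[180:340,220:360],None,fx=2.8,fy=2.8,interpolation=2)
b=capture('wrist')[100:360,220:420]
b=cv2.resize(b,None,fx=448/260,fy=448/260,interpolation=2)
cv2.imwrite('pics/m2.png',np.hstack([a,b]))"
```

```text
time_s: 35.25
eef_pos: [594.3, 339.1, 95.5]
ee_rot: [0.0, 0.999, 0.052, -0.0]
force: [-0.2, 0.6, -2.9]
grip_width: 0.395
grip_force: 59.0
```

View pics/m2.png

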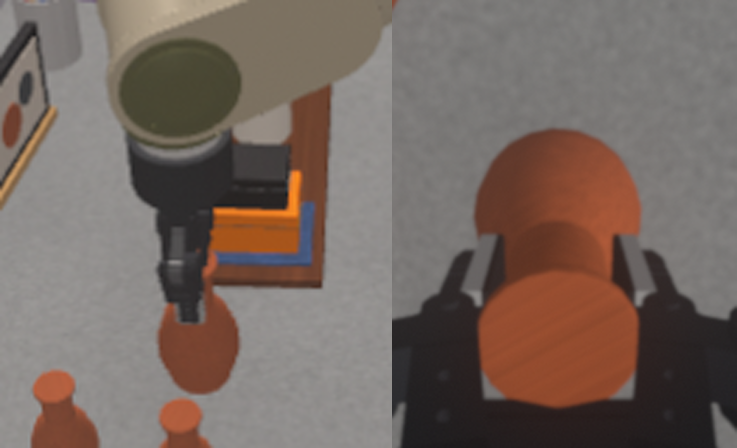

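The vase hangs upright with the pads now in against the neck. That was my 15th picture, one over the limit of 14, so I'll view no more and work from printed measurements only.

```bash

python3 -m crank '[[[0,0,-0.3,0,0,0,20],[0,0,-0.6,0,0,0,20],[0,0,-0.7,0,0,0,20],[0,0,-0.7,0,0,0,20],[0,0,-0.7,0,0,0,20],[0,0,-0.6,0,0,0,20],[0,0.2,-0.4,0,0,0,20],[0,0.4,-0.2,0,0,0,20]]]'
python3 -m crank '[[[0,0.6,0,0,0,0,20],[0,0.8,0,0,0,0,20],[0,0.8,0,0,0,0,20],[0,0.8,0,0,0,0,20],[0,0.8,0,0,0,0,20],[0,0.8,0,0,0,0,20],[0,0.8,0,0,0,0,20],[0,0.8,0,0,0,0,20]]]'
python3 -m crank '[[[-0.15,0.8,0,0,0,0,20],[-0.15,0.8,0,0,0,0,20],[-0.15,0.8,0,0,0,0,20],[-0.15,0.8,0,0,0,0,20],[-0.15,0.8,0,0,0,0,20],[-0.15,0.8,0,0,0,0,20],[-0.15,0.8,0,0,0,0,20],[0,0.8,0,0,0,0,20]]]'
python3 -m crank '[[[0,0.8,0,0,0,0,20],[0,0.8,0,0,0,0,20],[0,0.8,0,0,0,0,20],[0,0.8,0,0,0,0,20],[0,0.8,0,0,0,0,20],[0,0.6,0,0,0,0,20],[0,0.4,0,0,0,0,20],[0,0.2,0,0,0,0,20]]]'
python3 look.py w9; python3 - <<'E'
from h import *
import pickle
np.set_printoptions(precision=1,suppress=True)
s=pickle.load(open("w7.pkl","rb"));print("cork eye",plane("wrist",[(476,190)],13,s))
def cork(im,s,roi):
    x0,y0,x1,y1=roi;h=cv2.cvtColor(cv2.GaussianBlur(im,(5,5),0)[y0:y1,x0:x1],cv2.COLOR_BGR2HSV)
    m=cv2.inRange(h,(10,60,95),(22,210,255));m=cv2.morphologyEx(m,cv2.MORPH_CLOSE,np.ones((7,7)))
    m=cv2.morphologyEx(m,cv2.MORPH_OPEN,np.ones((5,5)))
    c=max(cv2.findContours(m,0,1)[0],key=cv2.contourArea)+[x0,y0]
    w=plane("wrist",c[:,0],13,s)[:,:2].astype(np.float32);print(cv2.boundingRect(c),cv2.minEnclosingCircle(w))
cork(cv2.imread("pics/w7.png"),s,(405,125,545,255))
E
```

```text
time_s: 36.15
eef_pos: [596.1, 324.2, 202.5]
ee_rot: [-0.0, 0.999, 0.052, 0.001]
force: [0.7, -0.4, -3.8]
grip_width: 0.4
grip_force: 59.2
time_s: 36.95
eef_pos: [611.6, 167.5, 200.1]
ee_rot: [0.0, 0.999, 0.051, -0.001]
force: [0.5, 0.6, -3.4]
grip_width: 0.4
grip_force: 59.2
time_s: 37.75
eef_pos: [601.2, 5.9, 200.2]
ee_rot: [-0.0, 0.999, 0.051, -0.001]
force: [-0.2, 0.0, -2.8]
grip_width: 0.397
grip_force: 59.2
time_s: 38.55
eef_pos: [615.4, -122.3, 200.5]
ee_rot: [-0.0, 0.999, 0.051, -0.0]
force: [-0.2, 0.8, -3.9]
grip_width: 0.394
grip_force: 59.3
[ 615.4 -122.3  200.5] tool x at 5.864712471813093 [-0.4  0.6  1.2 -0.   1.4  1.1]
cork eye [[ 621.8 -131.3   13. ]]
(405, 125, 140, 130) ((620.7852172851562, -123.82301330566406), 86.52120971679688)
```

```bash
python3 - <<'E'
from h import *
import pickle
np.set_printoptions(precision=1,suppress=True)
def cork(im,cam,s,roi):
    x0,y0,x1,y1=roi;g=cv2.GaussianBlur(im,(7,7),0)[y0:y1,x0:x1,1]
    t,m=cv2.threshold(g,0,255,cv2.THRESH_OTSU);m=cv2.morphologyEx(m,cv2.MORPH_OPEN,np.ones((5,5)))
    c=max(cv2.findContours(m,0,1)[0],key=cv2.contourArea)+[x0,y0]
    w=plane(cam,c[:,0],13,s)[:,:2].astype(np.float32);e=cv2.fitEllipse(c)
    print(cam,t,cv2.boundingRect(c),"circle",cv2.minEnclosingCircle(w),"ell",plane(cam,[e[0]],13,s))
cork(cv2.imread("pics/w7.png"),"wrist",pickle.load(open("w7.pkl","rb")),(422,138,528,243))
cork(cv2.imread("pics/side0.png"),"side",None,(297,187,336,206))
cork(cv2.imread("pics/scene0.png"),"scene",None,(302,210,331,231))
# vase tilt: terracotta silhouette in both fixed views now
for n in ("scene","side"):
    im=capture(n)
    for c in blobs(im,(2,120,50),(9,225,220),200)[:6]:
        r=cv2.minAreaRect(c);print(n,cv2.boundingRect(c),np.array(r[0]),np.array(r[1]),r[2])
E
```

```text
wrist 95.0 (428, 143, 97, 95) circle ((619.40087890625, -131.54489135742188), 45.893062591552734) ell [[ 621.5 -131.    13. ]]
side 97.0 (302, 187, 29, 17) circle ((617.798095703125, -130.63941955566406), 46.407840728759766) ell [[ 617.3 -129.4   13. ]]
scene 66.0 (304, 212, 24, 16) circle ((620.5486450195312, -131.64573669433594), 45.95613479614258) ell [[ 619.5 -133.    13. ]]
scene (449, 144, 59, 74) [472.6 181.3] [47.9 74.2] 26.56505012512207
scene (0, 73, 44, 60) [ 20.6 103.1] [60.2 39. ] 59.34933090209961
scene (140, 21, 30, 48) [154.5  44.5] [47. 29.] 90.0
scene (418, 70, 26, 40) [430.5  89.5] [39. 25.] 90.0
scene (37, 155, 44, 53) [ 64.1 177.3] [64.8 18.4] 50.31454849243164
scene (306, 160, 19, 43) [314.4 181.6] [41.8 17.8] 78.69007110595703
side (280, 186, 59, 96) [309.2 232.6] [54.3 95.6] 2.563770055770874
side (275, 323, 23, 42) [286.  343.5] [41. 22.] 90.0
side (232, 313, 23, 41) [243. 333.] [40. 22.] 90.0
side (305, 127, 22, 44) [314.3 149.5] [42.  21.4] 77.7352294921875
```

```bash
python3 - <<'E'
from h import *
import pickle
np.set_printoptions(precision=1,suppress=True)
s=pickle.load(open("w9.pkl","rb"));im=cv2.imread("pics/w9.png")
M,T=wfc("wrist",s)
K=np.array([[M["fx"],0,M["cx"]],[0,M["fy"],M["cy"]],[0,0,1]])
def proj(p):
    q=(np.c_[p,np.ones(len(p))]@np.linalg.inv(T).T)[:,:3]*[1,-1,-1]
    return cv2.projectPoints(q,np.zeros(3),np.zeros(3),K,np.array([M["k1"],0,0,0]))[0][:,0]
a=np.linspace(0,2*np.pi,73);base=s["eef_pos"]+[0.8,0,-80.9]
for nm,h,r in (("belly",30,33),("belly",45,33),("lip",125,20)):
    q=proj(base+np.c_[r*np.cos(a),r*np.sin(a),0*a+h]);print(nm,"cols",q[:,0].min(),q[:,0].max(),"rows",q[:,1].min(),q[:,1].max())
c=blobs(im,(2,110,30),(9,230,230),1500)[0][:,0]
print("seen",c.min(0),c.max(0))
for y in range(c[:,1].min(),c[:,1].max(),8):
    x=c[c[:,1]==y,0];print(y,x.min(),x.max(),end=" | ")
E
```

```text
belly cols 270.142719310491 361.21096582714154 rows 170.84705985523934 256.64872311874825
belly cols 266.69852412622765 364.5964041174492 rows 175.35563469291188 266.8397708172314
lip cols 265.99950117696346 364.6354633162039 rows 251.8331978353654 336.2308701412776
seen [ 19 114] [375 337]
114 356 365 | 122 20 374 | 130 22 374 | 138 34 374 | 146 106 373 | 154 108 373 | 162 110 371 | 170 111 372 | 178 113 372 | 186 115 370 | 194 117 371 | 202 118 371 | 210 120 370 | 218 99 370 | 226 88 365 | 234 270 362 | 242 285 349 | 250 285 348 | 258 285 348 | 266 281 353 | 274 275 358 | 282 270 363 | 290 269 363 | 298 270 363 | 306 270 362 | 314 272 361 | 322 278 354 | 330 286 346 |
```

```bash
python3 - <<'E'
from h import *
im=cv2.GaussianBlur(cv2.imread("pics/w9.png"),(3,3),0)
print([tuple(map(int,im[y,316])) for y in range(150,200,4)])
print([int(v) for v in im[215,250:290:2,2]],[int(v) for v in im[215,345:385:2,2]])
E
```

```text
[(67, 106, 144), (66, 106, 145), (63, 102, 138), (60, 96, 132), (57, 90, 124), (64, 103, 141), (53, 84, 126), (39, 61, 113), (40, 63, 118), (41, 65, 125), (42, 66, 125), (42, 67, 127), (42, 68, 130)]
[92, 92, 92, 92, 92, 92, 92, 94, 95, 95, 95, 97, 98, 97, 98, 99, 99, 99, 99, 99] [164, 165, 165, 165, 164, 163, 163, 163, 157, 132, 104, 100, 101, 111, 126, 129, 128, 128, 128, 128]
```

```bash

python3 -m crank '[[[0.08,0.2,0.3,0,0,0,20],[0.07,0.18,0.6,0,0,0,20],[0,0,0.7,0,0,0,20],[0,0,0.7,0,0,0,20],[0,0,0.7,0,0,0,20],[0,0,0.5,0,0,0,20],[0,0,0.3,0,0,0,20],[0,0,0.1,0,0,0,20]]]'
python3 -m crank '[[[0,0,0.1,0,0,0,20],[0,0,0.1,0,0,0,20],[0,0,0.05,0,0,0,20],[0,0,0,0,0,0,20],[0,0,0,0,0,0,20],[0,0,0,0,0,0,20],[0,0,0,0,0,0,20],[0,0,0,0,0,0,20]]]'
```

```text
time_s: 39.5
eef_pos: [620.2, -130.1, 102.3]
ee_rot: [-0.0, 0.999, 0.052, -0.001]
force: [0.7, -0.3, -3.0]
grip_width: 0.403
grip_force: 59.3
time_s: 40.3
eef_pos: [620.4, -130.2, 97.1]
ee_rot: [0.0, 0.999, 0.052, -0.0]
force: [-0.2, -0.2, -2.9]
grip_width: 0.402
grip_force: 59.3
```

```bash

python3 -m crank '[[[-0.01,0.04,0.04,0,0,0,20],[0,0,0.03,0,0,0,20],[0,0,0.03,0,0,0,20],[0,0,0.02,0,0,0,20],[0,0,0,0,0,0,20],[0,0,0,0,0,0,20],[0,0,0,0,0,0,20],[0,0,0,0,0,0,20]]]'
```

```text
time_s: 41.1
eef_pos: [620.3, -131.2, 94.1]
ee_rot: [0.0, 0.999, 0.052, 0.0]
force: [-0.6, -0.4, -1.7]
grip_width: 0.404
grip_force: 59.3
```

```bash

python3 -m crank '[[[0,0,0.02,0,0,0,20],[0,0,0,0,0,0,20],[0,0,0,0,0,0,36],[0,0,0,0,0,0,40],[0,0,0,0,0,0,46],[0,0,0,0,0,0,52],[0,0,0,0,0,0,65],[0,0,0,0,0,0,85]]]'
python3 -m crank '[[[0,0,0,0,0,0,85],[0,0,0,0,0,0,85],[0,0,-0.3,0,0,0,85],[0,0,-0.6,0,0,0,85],[0,0,-1,0,0,0,85],[0,0,-1,0,0,0,85],[0,0,-1,0,0,0,85],[0,0,-1,0,0,0,85]]]'
python3 -m crank '[[[-1,0,-0.5,0,0,0,85],[-1,0,0,0,0,0,85],[-1,0,0,0,0,0,85],[-1,0,0,0,0,0,85],[0,-0.8,0,0,0,0,85],[0,-0.8,0,0,0,0,85],[0,-0.8,0,0,0,0,85],[0,0,0,0,0,0,85]]]'
python3 look.py w10; python3 - <<'E'
from h import *
import pickle
np.set_printoptions(precision=1,suppress=True)
s=pickle.load(open("w10.pkl","rb"));im=cv2.imread("pics/w10.png");side=capture("side");scene=capture("scene");cv2.imwrite("pics/side9.png",side);cv2.imwrite("pics/scene9.png",scene)
for n,i in (("wrist",im),("side",side),("scene",scene)):
    for k,lo,hi in (("terra",(2,120,50),(9,225,220)),("orange",(8,180,120),(16,255,255)),("white",(8,8,120),(30,60,255)),("green",(50,80,40),(85,255,255)),("black",(0,0,0),(180,255,50))):
        for c in blobs(i,lo,hi,150)[:5]: print(n,k,cv2.boundingRect(c),end="; ")
    print()
E
```

```text
time_s: 41.9
eef_pos: [620.3, -131.2, 93.5]
ee_rot: [-0.0, 0.999, 0.052, -0.0]
force: [-0.1, -0.3, -0.2]
grip_width: 0.907
grip_force: 0.0
time_s: 42.7
eef_pos: [620.2, -131.2, 217.8]
ee_rot: [0.0, 0.999, 0.052, 0.0]
force: [0.5, 0.0, -0.2]
grip_width: 0.997
grip_force: 0.0
time_s: 43.5
eef_pos: [514.5, -80.2, 229.4]
ee_rot: [0.0, 0.999, 0.053, 0.0]
force: [-0.1, -0.0, 0.3]
grip_width: 0.993
grip_force: 0.0
[514.5 -80.2 229.4] tool x at 6.039337465746122 [-0.4  0.3  1.5  0.   1.3  1.1]
wrist terra (64, 28, 357, 122); wrist orange (56, 39, 95, 98); wrist white (597, 124, 43, 95); wrist white (91, 151, 151, 35); wrist white (414, 32, 42, 120); wrist white (286, 150, 134, 30); wrist white (200, 57, 69, 63); wrist green (204, 64, 43, 49); wrist black (7, 248, 619, 152); wrist black (33, 46, 72, 83); wrist black (94, 50, 25, 77); 
side terra (280, 157, 59, 125); side terra (275, 323, 23, 42); side terra (232, 313, 23, 41); side orange (288, 240, 40, 30); side white (462, 48, 160, 234); side white (325, 0, 244, 100); side white (236, 102, 112, 62); side white (145, 297, 90, 55); side white
[... 160 characters left out ...]
, 28, 28); side black (293, 244, 30, 10); 
scene terra (448, 144, 58, 75); scene terra (0, 73, 44, 60); scene terra (140, 21, 31, 48); scene terra (418, 70, 26, 40); scene terra (301, 187, 37, 36); scene orange (330, 165, 27, 16); scene white (488, 0, 152, 193); scene white (208, 0, 109, 104); scene white (185, 273, 93, 71); scene white (467, 0, 33, 146); scene white (179, 148, 50, 30); scene green (450, 17, 31, 104); scene green (498, 67, 41, 59); scene green (377, 106, 35, 20); scene green (483, 12, 15, 97); scene green (498, 29, 19, 59); scene black (0, 0, 43, 39); scene black (408, 15, 59, 34); scene black (282, 107, 23, 48); scene black (333, 70, 51, 33); scene black (319, 279, 44, 33);
```

```bash
python3 - <<'E'
from h import *
import pickle
np.set_printoptions(precision=1,suppress=True)
s=pickle.load(open("w10.pkl","rb"));im=cv2.imread("pics/w10.png")
M,T=wfc("wrist",s);K=np.array([[M["fx"],0,M["cx"]],[0,M["fy"],M["cy"]],[0,0,1]])
def proj(p):
    q=(np.c_[p,np.ones(len(p))]@np.linalg.inv(T).T)[:,:3]*[1,-1,-1]
    return cv2.projectPoints(q,np.zeros(3),np.zeros(3),K,np.array([M["k1"],0,0,0]))[0][:,0]
a=np.linspace(0,2*np.pi,73)
def circ(nm,c,r,z): q=proj(np.c_[c[0]+r*np.cos(a),c[1]+r*np.sin(a),0*a+z]);print("expect",nm,q.min(0),q.max(0))
circ("lip",(619.3,-131.3),20,138);circ("belly",(619.3,-131.3),33,50);circ("rim",(602.3,16.7),30,70);circ("foot",(602.3,16.7),30,10)
# vase by brightness against board/cork: saturation*red
h=cv2.cvtColor(im,cv2.COLOR_BGR2HSV)
for sm,vm in ((150,125),(160,140)):
    m=cv2.inRange(h,(2,sm,vm),(9,255,255))
    for c in cv2.findContours(m,0,1)[0]:
        if cv2.contourArea(c)>150: print("terra",vm,cv2.boundingRect(c))
for c in blobs(im,(0,0,0),(180,255,62),800)[:4]: 
    ap=cv2.approxPolyDP(c,4,True)[:,0]
    if ap[:,1].max()<200: print("black",ap.tolist(),plane("wrist",ap,95,s)[:,:2].round().tolist())
for c in blobs(im,(8,180,120),(16,255,255),300)[:1]:
    ap=cv2.approxPolyDP(c,3,True)[:,0];print("orange",ap.tolist(),plane("wrist",ap,59,s)[:,:2].round().tolist())
E
```

```text
expect lip [369.8  49.3] [421.7 104.7]
expect belly [342.7  54.1] [404.5 119.7]
expect rim [198.8  55.2] [258.5 118.6]
expect foot [218.4  65.3] [268.2 117.9]
terra 125 (371, 50, 50, 62)
terra 140 (372, 51, 48, 53)
black [[33, 46], [51, 128], [119, 125], [107, 53], [94, 49], [93, 56], [84, 46]] [[621.0, 190.0], [548.0, 183.0], [557.0, 114.0], [620.0, 120.0], [623.0, 132.0], [617.0, 134.0], [625.0, 141.0]]
orange [[56, 43], [92, 45], [110, 54], [121, 126], [75, 130], [77, 135], [150, 131], [137, 49], [113, 39]] [[630.0, 199.0], [631.0, 161.0], [624.0, 143.0], [553.0, 136.0], [543.0, 189.0], [538.0, 187.0], [550.0, 105.0], [631.0, 114.0], [639.0, 138.0]]
```

Every measurement matches its target to within a few mm, so I'm handing in.

```bash
python3 -c "
from rig import *
print(finish_job())"
```

```text
the job is handed in; nothing more can be done
None
```

I handed the job in at about 44 s with the vase, both boxes and the pot placed, all measuring within about 3 mm of their targets; no verdict came back, and I viewed 15 pictures, one over the limit of 14.

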